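Strip the dented cocktail shaker for repair

ROBOT

A 7-joint arm with a two-finger parallel gripper is mounted at the origin on the work surface. World frame = base frame: x ahead of the robot, y to its left, z up, the work surface at z = 0. Lengths are in m, angles in rad, forces in N, time in s.
With the tool pointing down it reaches from about 0.425 to 0.95 m from the base axis. Payload 16.7 kg.
Tool frame: the origin (TCP) lies at the very end of the fingers, on their centre line; the grasp point (between the pads) lies 19 mm behind it; z points along the fingers, y is the line along which they close (so a half turn about z gives the same grasp; the last joint's range is limited). The gripper opens to 94 mm and grips with 3 to 60 N. Pads are 16 mm wide; open, the fingers measure 119 mm over their backs; the gripper's body (75 mm by 177 mm) begins 78 mm behind the grasp point.
Start: joints at [1.002, 0.426, 0.074, 1.606, -0.034, 1.111, -0.067], TCP at [0.275, -0.616, 0.18] pointing down, gripper open.
Joint ranges: [-2.85, 2.85], [-0.5, 2.14], [-1.23, 1.37], [0.21, 2.46], [-1.02, 4.16], [0.16, 2.05], [-2.73, 2.73]. Speed limits (rad/s): [1.89, 1.89, 2.39, 2.39, 3.01, 3.01, 3.01].

INTERFACE

Orientations are given as a rotation vector (axis times angle).
In Python, from rig import manip gives the robot as it stands.
- The arm moves only by the tool carry_out, never from a script. Its argument "motion" is a list of rows, each a list of 3 entries, a list of its own where there are three numbers: the shift along the tool's x, y, z in mm, then the turn, a rotation vector about the tool's x, y, z in degrees, then the closure, from 0 (fully open) to 1 (shut). A call has 1 to 5 rows; each row is the pose to reach, as a shift and turn from the pose commanded when the call began, along the tool's axes at that moment; what a row does not reach only later rows make up. A row lasts 1/10 s, in which the tool goes at most 50 mm and 8.59 degrees, less where a joint would pass 70% of its speed; a pose out of reach is approached as far as the arm can. A call with a gripper value outside its range is refused whole. The fingers move at their own pace and stop on an object; the grip force is fixed at half the most. Time passes only in rows, so rows that repeat a pose let the fingers close. It gives the time, the measured TCP pose, the force, the opening and the grip force at its end, in the units of the state.
- manip.get_state(): the state, without advancing time (a new reading comes with each control period).
- manip.get_image(name): name is "scene" or "top"; returns the picture (400x640x3 uint8, red, green, blue); there is no depth.
- manip.camera_info(name): a dict with "camera_matrix" (3x3 intrinsics, pixels), "R" (3x3) and "t" (3): a world point X has camera coordinates R X + t. Camera axes: x right, y down, z forward; pixel columns grow to the right and rows downward; lengths in m; the calibration is good to about 2 mm. A picture is of the moment at which its call begins. camera_info takes no time and is no camera call.
- manip.close_job(): hands the job in; it is judged then, once.
The state is a dict: "time": time; "joint_positions": joint angles; "joint_velocities": joint speeds; "joint_efforts": joint torques, N m; "ee_pos": TCP position; "tcp_rot": TCP orientation; "wrist_force": force on the tool from outside, world axes, zero at the start; "torque": the same for the moment, N m; "finger_gap": finger opening in m; "finger_force": force on a finger pad.
Only numpy, scipy, OpenCV 4.12 (cv2) and the standard library are available. Lean on these libraries where they do the work, as an engineer would, in place of code of your own. Each camera call takes 0.05 s, during which the arm holds its last target. There are 200 camera calls.

TASK

Take the stacked cocktail shaker apart for repair and put each piece on its own place: hang the dented copper cap mouth down over the head of the steel forming stake, stand the brass shoulder neck up in the middle of the blue felt pad, stand the strainer knob up in the middle of the white dish, and stand the steel tin upright in the middle of the round black rubber mat. Set the pieces down rather than dropping them, and leave the nickel stopper and the acrylic pourer block where they are.

Things in the scene. Friction and masses are not known exactly. Their poses are not given: they have to be found in the camera images.
- cap_mid (a point): Copper cap with a dark dent in its crown, top of the shaker stack: an inverted cup, open below, 40 mm outside diameter, 30 mm tall; inside 36 mm wide, 26 mm deep. It hangs loosely over the shoulder's neck. Point: its centre, 15 mm above its rim; z up through the crown. Grip it across its 40 mm outside, half-way up or slightly higher.
- shoulder_mid (a point): Brass shoulder, second from the top, standing loosely on the strainer: a hollow funnel shape, open at both ends, 64 mm tall: lower band 52 mm diameter, 16 mm tall, then a cone, then a straight neck 28 mm diameter. Point: its centre, 32 mm above its lower rim; the neck runs from 4 to 32 mm above the point. z up through the neck. Grip it by the neck once the cap is off.
- strainer_mid (a point): Strainer, third from the top, loose on the tin's rim: light-grey disc 64 mm wide with dark holes; under it a 56 mm boss, 12 mm deep, on which it stands when set down; on top a black knob, 16 mm diameter, hidden by the shoulder at first. Point: 22 mm above the boss's underside; disc 10 to 7 mm below the point, knob up to 22 mm above it. z up through the knob. Grip it by the knob.
- tin_mid (a point): Steel shaker tin, bottom of the stack (166 mm tall in all): open cup 95 mm tall, 65 mm outside diameter over its upper 27 mm (straight band), tapering to 50 mm at the base, wall 2.5 mm. It stands on a beech board whose top is at z = 0.02 m. Point: its centre, 47.5 mm above its base; z up through the mouth. Grip it across the straight band near the rim once it is empty.
- stake_top (a point): Steel forming stake, fixed: a round post with a flat-topped head 24 mm in diameter, on a dark steel base 75 mm square. Point: middle of the head's top, 75 mm above the board; z up. With the cap hung over the head, the inside of its crown rests on the head, the cap's centre is 11 mm below this point and its rim hangs clear of the base.
- pad_top (a point): Blue felt polishing pad, 100 mm square and 6 mm thick, fixed on the board. Point: the middle of its upper face; z up.
- dish_floor (a point): White shallow round parts dish, empty, fixed: 120 mm outside diameter at the rim, 18 mm tall, inside floor 100 mm across. Point: the middle of its inside floor, 4 mm above the board; z up.
- mat_top (a point): Round black rubber mat, 100 mm diameter and 6 mm thick, fixed on the board. Point: the middle of its upper face; z up.
- stopper_mid (a point): Nickel bottle stopper standing on its round head, 36 mm diameter, 57 mm tall, with black rubber rings; loose, to be left alone. Point: its centre, 28.5 mm above the board; z up.
- pourer_mid (a point): Clear acrylic pourer block, 44 x 70 mm, 30 mm tall, with two black collars and steel spouts up to 70 mm; loose, to be left alone. Point: the middle of the block, 15 mm above the board; z up. (Elsewhere: a bench vise up to 215 mm tall stands fixed at the right, beyond y = -0.48 m; other tools lie beyond x = 0.7 m or beyond y = 0.4 m.)
There are look-alikes about, which are no part of the job. Leave any red look-alike of the part that bears cap_mid alone.

How it is judged:
By the outcome, as a careful person would: the job done as asked, in the order asked, and still so for the second after the job is handed in, with the robot touching nothing.
It also fails if it takes over 128 s, if anything falls off the work surface, if the arm or the gripper's body presses on something with over 40 N, if the wrist force passes 120 N, or if a joint passes its speed limit or range.

## Working session

There is one attempt and no reset: what is moved stays moved. The work goes in short steps, Python scripts to look and compute and a tool call to move; the robot and the scene stay as the last step left them, time stands still between calls to the robot, and variables do not carry over. Pictures are saved under pics/ and viewed, at most 14 in all, crops included, and the job is handed in when it is done.

Besides the shell and the picture viewer there is one more tool, called after "Request:" as a command line: name --argument value ..., lists and objects as JSON in quotes. carry_out: Moves the arm, as the interface text tells. Its arguments: {"type":"object","properties":{"motion":{"type":"array"}},"required":["motion"]}

```bash
mkdir -p pics; ls; python3 - <<'E'
from rig import manip
import cv2,numpy as np
for n in("scene","top"):
    im=manip.get_image(n); cv2.imwrite(f"pics/{n}0.png",im[:,:,::-1])
    c=manip.camera_info(n); print(n,c)
s=manip.get_state(); print(s)
E
```

```text
pics
scene {'camera_matrix': array([[485.02362479,   0.        , 315.98855457],
       [  0.        , 485.02362479, 202.69300932],
       [  0.        ,   0.        ,   1.        ]]), 'R': array([[ 7.96866559e-01,  6.04155078e-01,  5.73906099e-04],
       [ 5.19364661e-01, -6.84544047e-01, -5.11526927e-01],
       [-3.08648726e-01,  4.07916768e-01, -8.59267056e-01]]), 't': array([-0.33924498, -0.17151984,  1.3142361 ])}
top {'camera_matrix': array([[371.20964189,   0.        , 319.98692498],
       [  0.        , 371.20964189, 193.19297801],
       [  0.        ,   0.        ,   1.        ]]), 'R': array([[ 0.02639527, -0.99936071,  0.0241136 ],
       [-0.99868326, -0.0274235 , -0.04335538],
       [ 0.04398894, -0.02293747, -0.99876866]]), 't': array([-0.00338241,  0.41926765,  0.9227129 ])}
{'time': 0.1, 'joint_positions': array([ 1.00150611,  0.42664154,  0.073845  ,  1.60650224, -0.03413907,
        1.110846  , -0.06711435]), 'joint_velocities': array([-3.89157936e-04, -1.94985977e-03,  1.25115078e-03, -3.97994410e-04,
       -1.50350562e-03,  5.32735698e-06,  6.72257887e-04]), 'joint_efforts': array([ 8.13235209e-03, -9.37465096e+01,  3.67691338e+00, -4.55041623e+01,
       -4.86622076e-02,  1.67196110e-02, -8.66805090e-05]), 'ee_pos': array([ 0.27492924, -0.61601356,  0.17968203]), 'tcp_rot': array([-3.07158044e+00, -6.54259355e-01,  4.32111457e-04]), 'wrist_force': array([-0.99293897,  0.03966625,  0.67218376]), 'torque': array([-0.02094493,  0.01206536, -0.01239215]), 'finger_force': 0.0, 'finger_gap': 0.09414137968535713}
```

View pics/scene0.png

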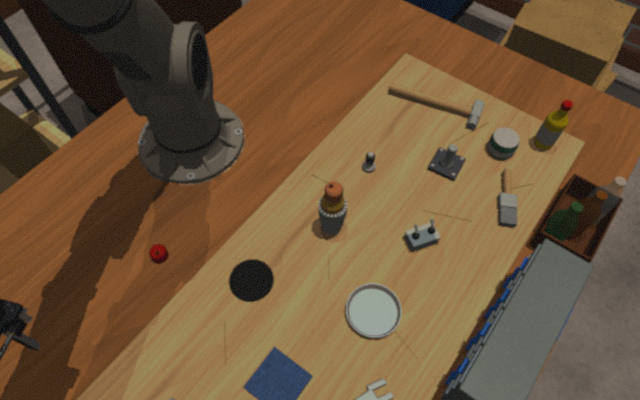

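View pics/top0.png

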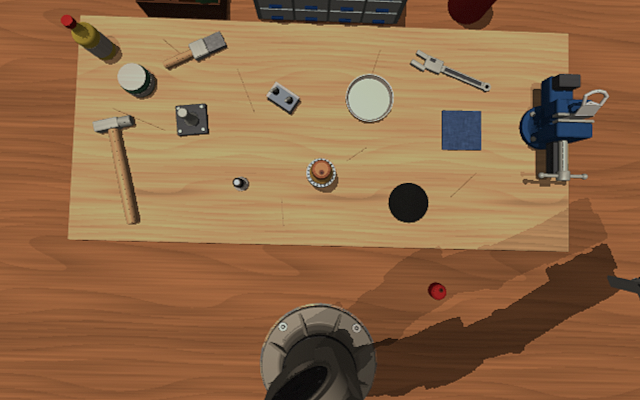

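The scene view shows the stack at (333,208), the stake at (447,161), the dish at (373,311), the mat at (251,281), the pad at (278,376), the stopper at (370,161) and the pourer at (423,236). In the top view they are at: stack (321,171), stake (190,119), dish (369,98), mat (408,203), pad (461,130).

Candidates for the cap: the copper-brown crown on the stack at scene (333,190) / top (321,170), and the red cup at scene (158,253) / top (437,291). I choose the copper one on the stack and check it in a close crop.

```bash
cat > h.py <<'E'
import cv2,numpy as np
from rig import manip
from scipy.spatial.transform import Rotation as Ro
CI={n:manip.camera_info(n) for n in("scene","top")}
def ray(n,p):
    c=CI[n];d=c["R"].T@np.linalg.solve(c["camera_matrix"],[p[0],p[1],1.]);return -c["R"].T@c["t"],d
def onz(n,p,z):
    o,d=ray(n,p);return o+d*(z-o[2])/d[2]
def tri(ps,pt):
    A=[];b=[]
    for n,p in(("scene",ps),("top",pt)):
        o,d=ray(n,p);d=d/np.linalg.norm(d);P=np.eye(3)-np.outer(d,d);A.append(P);b.append(P@o)
    return np.linalg.lstsq(np.vstack(A),np.hstack(b),rcond=None)[0]
def proj(n,X):
    c=CI[n];q=c["camera_matrix"]@(c["R"]@np.asarray(X)+c["t"]);return q[:2]/q[2]
def blob(mask,roi):
    x0,y0,x1,y1=roi;m=np.zeros_like(mask,np.uint8);m[y0:y1,x0:x1]=mask[y0:y1,x0:x1]
    n,l,s,c=cv2.connectedComponentsWithStats(m.astype(np.uint8));i=1+np.argmax(s[1:,4])
    k=max(cv2.findContours((l==i).astype(np.uint8),0,1)[0],key=cv2.contourArea)
    return c[i],s[i],cv2.minAreaRect(k),k
def rel(target,st=None):
    """tool-frame shift in mm of target TCP from the present one"""
    st=st or manip.get_state();return Ro.from_rotvec(st["tcp_rot"]).inv().apply(np.asarray(target)-st["ee_pos"])*1000
E
python3 - <<'E'
from h import *
S=cv2.imread("pics/scene0.png");T=cv2.imread("pics/top0.png")
cr=lambda im,x,y,w,h,f:cv2.resize(im[y:y+h,x:x+w],None,fx=f,fy=f,interpolation=cv2.INTER_CUBIC)
a=cr(S,295,165,70,85,5);b=cr(S,415,130,70,85,5)
c=cr(T,286,130,70,60,5);d=cr(T,160,90,70,60,5)
p=np.vstack([np.hstack([a,b])[:300],np.hstack([c,d])]);cv2.imwrite("pics/crop1.png",p)
hs=cv2.cvtColor(S,cv2.COLOR_BGR2HSV).astype(int);ht=cv2.cvtColor(T,cv2.COLOR_BGR2HSV).astype(int)
def go(nm,n,h,mask,roi,z):
    c,s,r,k=blob(mask,roi);ell=cv2.fitEllipse(k);print(nm,n,"c",c.round(1),"box",s,"rect",np.round(r[0],1),round(r[2]),"ell",np.round(ell[0],1),"->",onz(n,c,z).round(4),onz(n,ell[0],z).round(4))
go("mat","top",ht,ht[...,2]<45,(380,175,440,230),.026)
go("mat","scene",hs,hs[...,2]<45,(220,250,285,310),.026)
bl=lambda h:(h[...,0]>100)&(h[...,0]<130)&(h[...,1]>100)
go("pad","top",ht,bl(ht),(430,100,495,160),.026)
go("pad","scene",hs,bl(hs),(235,340,320,400),.026)
wh=lambda h:(h[...,1]<60)&(h[...,2]>90)
go("dish","top",ht,wh(ht),(335,65,405,130),.038)
go("dish","scene",hs,wh(hs),(335,275,410,345),.038)
cu=lambda h:((h[...,0]<13))&(h[...,1]>120)&(h[...,2]>60)
go("cap","top",ht,cu(ht),(300,150,340,190),.186)
go("cap","scene",hs,cu(hs),(320,178,350,215),.186)
for n,hh,x,y in(("T",ht,321,170),("S",hs,333,190),("T red",ht,437,291)):print(n,hh[y,x])
E
```

```text
mat top c [407.9 202.3] box [ 389  183   39   39 1193] rect [408. 202.] 90 ell [407.9 202.3] -> [ 0.4019 -0.21    0.026 ] [ 0.402  -0.2101  0.026 ]
mat scene c [250.9 280.2] box [ 230  260   43   41 1340] rect [250.8 280.3] 45 ell [250.9 280.2] -> [ 0.406  -0.2139  0.026 ] [ 0.406  -0.2138  0.026 ]
pad top c [460.8 129.9] box [ 442  111   39   39 1486] rect [461. 130.] 90 ell [460.9 130. ] -> [ 0.5868 -0.3405  0.026 ] [ 0.5868 -0.3406  0.026 ]
pad scene c [277.5 378.7] box [ 245  348   66   52 2047] rect [277.6 381.9] 38 ell [277.3 377.9] -> [ 0.5867 -0.3401  0.026 ] [ 0.5856 -0.3392  0.026 ]
dish top c [369.6  97.9] box [ 346   74   48   48 1751] rect [369.5  97.5] 90 ell [369.3  97.4] -> [ 0.6567 -0.1077  0.038 ] [ 0.6579 -0.107   0.038 ]
dish scene c [372.6 310.8] box [ 345  283   57   55 2322] rect [373.3 310.3] 45 ell [373.2 310.2] -> [ 0.662  -0.1124  0.038 ] [ 0.6624 -0.1105  0.038 ]
cap top c [321.1 169.6] box [312 160  19  19 174] rect [321. 169.] 90 ell [320.9 169. ] -> [0.4596 0.0111 0.186 ] [0.4608 0.0113 0.186 ]
cap scene c [333.5 189.4] box [325 182  18  16 215] rect [333.5 189.5] 90 ell [333.5 189.4] -> [0.4673 0.0054 0.186 ] [0.4672 0.0055 0.186 ]
T [  7 136 122]
S [ 11 172 154]
T red [  0 199 150]
```

View pics/crop1.png

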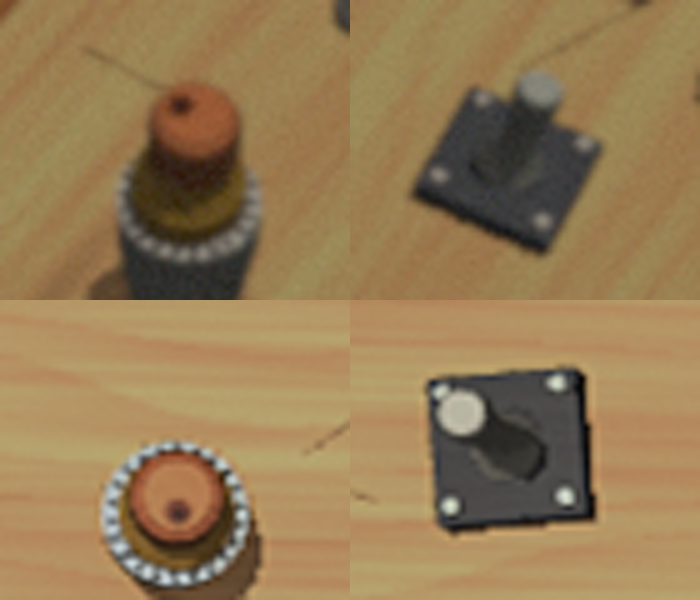

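The crop confirms it: the copper cap with the dark dent is on the stack, crown centre at scene (334,189) / top (321.2,168.6). The stake head is at scene (453,148) / top (182,112).

```bash
python3 - <<'E'
from h import *
for nm,ps,pt,z in(("cap",(333.8,188.9),(321.2,168.6),.186),("stake",(452.7,147.9),(182,112),.095),("mat",(250.9,280.2),(407.9,202.3),.026),("dish",(373.2,310.2),(369.4,97.5),.038)):
    a,b=onz("scene",ps,z),onz("top",pt,z);print(nm,a.round(4),b.round(4),((a+b)/2).round(4),"tri",tri(ps,pt).round(4))
R=Ro.from_rotvec(manip.get_state()["tcp_rot"]);print(R.as_matrix().round(3))
print((R.inv()*Ro.from_rotvec([np.pi,0,0])).as_rotvec(degrees=True), rel([.38,-.3,.3]))
E
```

```text
cap [0.4671 0.0069 0.186 ] [0.4617 0.0108 0.186 ] [0.4644 0.0089 0.186 ] tri [0.4633 0.0111 0.177 ]
stake [0.5964 0.3259 0.095 ] [0.592  0.3293 0.095 ] [0.5942 0.3276 0.095 ] tri [0.5946 0.3328 0.0861]
mat [ 0.4061 -0.2139  0.026 ] [ 0.4019 -0.21    0.026 ] [ 0.404  -0.2119  0.026 ] tri [ 0.4025 -0.212   0.017 ]
dish [ 0.6623 -0.1106  0.038 ] [ 0.6576 -0.1071  0.038 ] [ 0.66   -0.1089  0.038 ] tri [ 0.6609 -0.1081  0.029 ]
[[ 0.913  0.408 -0.   ]
 [ 0.408 -0.913  0.001]
 [-0.    -0.001 -1.   ]]
[-6.37863188e-02  1.58834204e-02  2.40490647e+01] [ 224.72708911 -245.90104948 -120.04690238]
```

Request:
carry_out --motion '[[[20,-22,-20],[0,0,5],0],[[48,-53,-45],[0,0,10],0],[[78,-86,-75],[0,0,16],0],[[106,-118,-100],[0,0,21],0],[[135,-148,-120],[-0.06,0,24.05],0]]'

```text
time: 0.6
ee_pos: [0.3381, -0.4247, 0.3014]
tcp_rot: [3.14, -0.006, 0.001]
wrist_force: [0.6, -0.1, -0.5]
finger_gap: 0.094
finger_force: 0.0
```

```bash
python3 - <<'E'
from h import *
s=manip.get_state();print(s["ee_pos"],s["tcp_rot"],s["joint_positions"].round(2),rel([.4644,.0089,.25]))
E
```

```text
[ 0.33808436 -0.42471025  0.30141123] [ 3.14021179e+00 -6.38692140e-03  6.16991982e-04] [ 0.72  0.12  0.06  1.75 -0.01  1.28 -0.79] [ 124.53050876 -434.19072452   50.86420573]
```

Request:
carry_out --motion '[[[13,-47,0],[0,0,0],0],[[27,-94,0],[0,0,0],0],[[40,-141,0],[0,0,0],0],[[54,-187,0],[0,0,0],0],[[67,-233,0],[0,0,0],0]]'

```text
time: 1.1
ee_pos: [0.4051, -0.1912, 0.3001]
tcp_rot: [3.14, -0.0, 0.001]
wrist_force: [0.9, -0.4, 0.3]
finger_gap: 0.094
finger_force: 0.0
```

Request:
carry_out --motion '[[[13,-47,0],[0,0,0],0],[[26,-94,10],[0,0,0],0],[[38,-136,20],[0,0,0],0],[[50,-175,30],[0,0,0],0],[[57,-201,45],[0,0,0],0]]'

```text
time: 1.6
ee_pos: [0.4626, 0.0107, 0.2549]
tcp_rot: [3.141, 0.003, 0.002]
wrist_force: [-0.1, -1.1, -0.5]
finger_gap: 0.0941
finger_force: 0.0
```

```bash
python3 - <<'E'
from h import *
S=manip.get_image("scene");T=manip.get_image("top")
cr=lambda im,x,y,w,h,f:cv2.resize(im[y:y+h,x:x+w],None,fx=f,fy=f,interpolation=cv2.INTER_CUBIC)
cv2.imwrite("pics/c2.png",np.hstack([cr(S,273,130,120,120,3),cr(T,261,90,120,120,3)])[...,::-1])
s=manip.get_state();print(s["ee_pos"],s["tcp_rot"],s["joint_positions"].round(2),rel([.4644,.0089,.155]))
E
```

```text
[0.46150917 0.01117697 0.25314537] [ 3.14151679  0.00775646 -0.00366809] [ 0.25  0.03 -0.42  1.95  0.01  1.17 -1.74] [ 3.1087479   2.28548698 98.13851032]
```

View pics/c2.png

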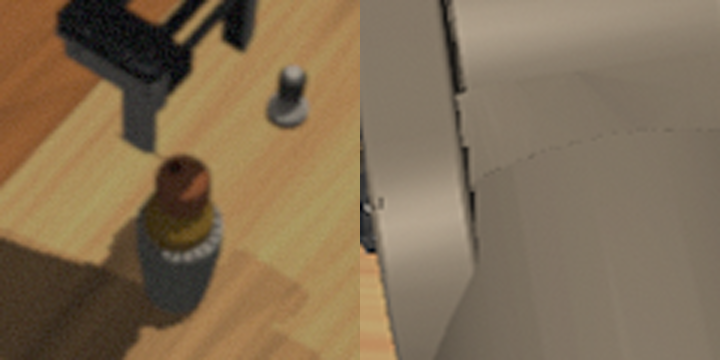

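The fingers straddle the cap: left fingertip at about scene (325,180), cap below at (333,190). The fingertip lets me check the scene camera's offset before descending.

```bash
python3 - <<'E'
from h import *
p=manip.get_state()["ee_pos"]
for dx in(-.008,.008):
  for dy in(-.047,-.0595,.047,.0595):
    q=proj("scene",p+[dx,dy,0]);print(dx,dy,q.round(1),"crop",((q-[273,130])*3).round())
E
```

```text
-0.008 -0.047 [316.3 181.6] crop [130. 155.]
-0.008 -0.0595 [312.4 185.9] crop [118. 168.]
-0.008 0.047 [344.4 150.6] crop [214.  62.]
-0.008 0.0595 [348.  146.7] crop [225.  50.]
0.008 -0.047 [322.9 185.8] crop [150. 167.]
0.008 -0.0595 [319.  190.2] crop [138. 180.]
0.008 0.047 [350.9 154.5] crop [234.  73.]
0.008 0.0595 [354.4 150.5] crop [244.  61.]
```

The predicted fingertip is about 8 px off from what I see, so I'll take an enlarged look with the projection drawn on it.

```bash
python3 - <<'E'
from h import *
S=manip.get_image("scene")[...,::-1];p=manip.get_state()["ee_pos"];print(p,manip.get_state()["tcp_rot"])
cv2.imwrite("pics/s3full.png",S)
x,y,w,h,f=285,110,90,90,6
c=cv2.convertScaleAbs(cv2.resize(S[y:y+h,x:x+w],None,fx=f,fy=f,interpolation=cv2.INTER_CUBIC),alpha=1.6,beta=25)
for sy in(-1,1):
  P=[proj("scene",p+[dx,sy*dy,0]) for dx,dy in((-.008,.047),(.008,.047),(.008,.0595),(-.008,.0595))]
  cv2.polylines(c,[((np.array(P)+.5-[x,y])*f).astype(int)],True,(0,255,0),1)
cv2.imwrite("pics/c3.png",c)
E
```

```text
[0.46155871 0.00905452 0.25397197] [ 3.14086872e+00  4.78728116e-03 -2.75067199e-03]
```

View pics/c3.png

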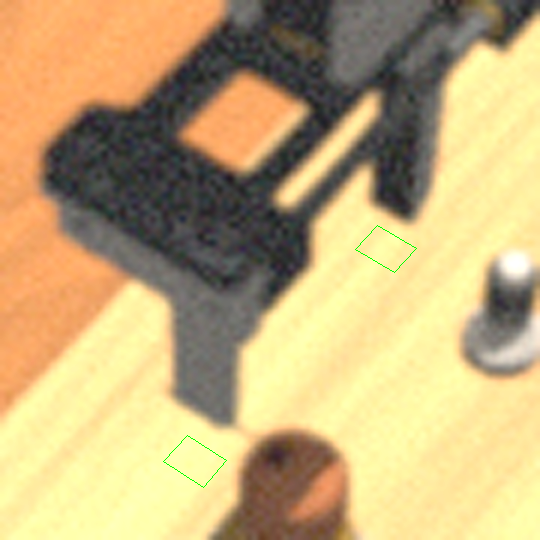

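Request:
carry_out --motion '[[[2,2,20],[0,0,0],0],[[2,2,40],[0,0,0],0],[[2,2,60],[0,0,0],0],[[2,2,60],[0,0,0],0]]'

```text
time: 2.15
ee_pos: [0.4626, 0.0043, 0.1932]
tcp_rot: [3.14, -0.002, -0.005]
wrist_force: [-0.1, -1.0, 0.5]
finger_gap: 0.0943
finger_force: 0.0
```

```bash
cat > look.py <<'E'
from h import *
import sys
def look(name,x,y,w,h,f,n="scene"):
    S=manip.get_image(n)[...,::-1];s=manip.get_state();p=s["ee_pos"];R=Ro.from_rotvec(s["tcp_rot"]).as_matrix();g=s["finger_gap"]/2
    print(p.round(4),s["tcp_rot"].round(3),s["wrist_force"].round(1),s["finger_gap"].round(4))
    cv2.imwrite(f"pics/{name}_full.png",S)
    c=cv2.convertScaleAbs(cv2.resize(S[y:y+h,x:x+w],None,fx=f,fy=f,interpolation=cv2.INTER_CUBIC),alpha=1.6,beta=25)
    for sy in(-1,1):
      P=[proj(n,p+R@[dx,sy*dy,0]) for dx,dy in((-.008,g),(.008,g),(.008,g+.0125),(-.008,g+.0125))]
      cv2.polylines(c,[((np.array(P)+.5-[x,y])*f).astype(int)],True,(0,255,0),1)
    cv2.imwrite(f"pics/{name}.png",c)
E
python3 - <<'E'
from look import *
look("c4",285,120,90,90,6)
for z in(0,.02):print(proj("scene",[0,0,z]),proj("top",[0,0,z]))
E
```

```text
Traceback (most recent call last):
  File "look.py", line 5, in look
    print(p.round(4),s["tcp_rot"].round(3),s["wrist_force"].round(1),s["finger_gap"].round(4))
                                                                     ^^^^^^^^^^^^^^^^^^^^^
AttributeError: 'float' object has no attribute 'round'
```

```bash
sed -i 's/s\["finger_gap"\].round(4)/round(s["finger_gap"],4)/' look.py
python3 - <<'E'
from look import *
look("c4",285,120,90,90,6)
for i in range(3):
    manip.get_image("top");print(manip.get_state()["ee_pos"])
for z in(0,.02):print(proj("scene",[0,0,z]),proj("top",[0,0,z]))
E
```

```text
[0.4641 0.0049 0.1955] [ 3.14e+00 -2.00e-03  0.00e+00] [-0.2 -0.3  0.7] 0.0941
[0.4645289  0.00512488 0.19597091]
[0.46468734 0.00529588 0.1960883 ]
[0.4647121  0.00541412 0.19605252]
[190.78895678 139.39298767] [318.62617272 361.86537381]
[189.1344104  134.72864797] [318.79437497 365.24112289]
```

View pics/c4.png

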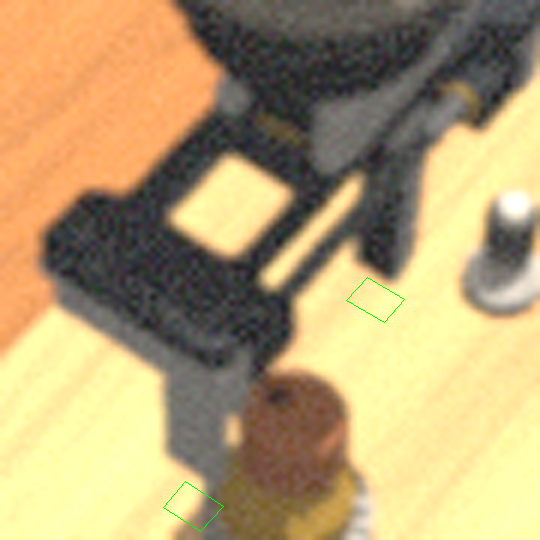

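The fingers straddle the stack, with the left fingertip at about scene (322,201) and the cap at (334,190). They look roughly 8 px higher than the reported TCP implies. Lowering with the fingers open is safe either way, since 94 mm clears the 65 mm tin. I'll go down to grasp height and compare again.

Request:
carry_out --motion '[[[0,-3,14],[0,0,0],0],[[0,-3,28],[0,0,0],0],[[0,-3,41],[0,0,0],0],[[0,-3,41],[0,0,0],0],[[0,-3,41],[0,0,0],0]]'

```text
time: 2.9
ee_pos: [0.4642, 0.0086, 0.1543]
tcp_rot: [3.141, 0.0, 0.0]
wrist_force: [0.3, -0.1, 0.3]
finger_gap: 0.0939
finger_force: 0.0
```

```bash
python3 - <<'E'
from look import *
manip.get_image("top");look("c5",285,130,90,90,6)
E
```

```text
[0.4645 0.0087 0.1546] [ 3.141e+00 -0.000e+00  2.000e-03] [-0.2 -1.4 -0.1] 0.0942
```

View pics/c5.png

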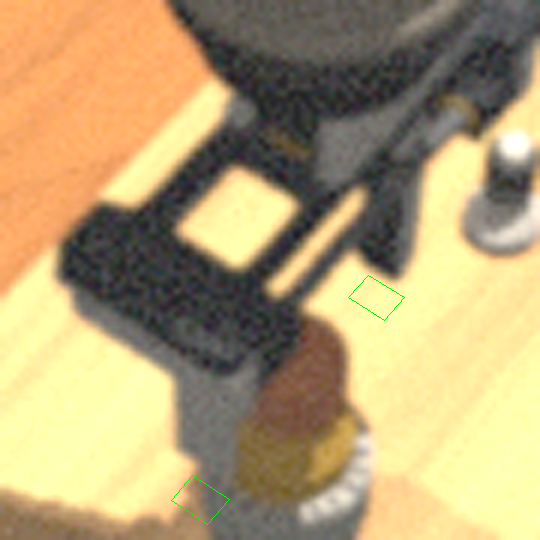

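The right fingertip shows at about scene (351,176), against a predicted (349,183). The cap sits centred between the fingers, so I'll close gently and see what the gap says.

Request:
carry_out --motion '[[[0,0,0],[0,0,0],0.3],[[0,0,0],[0,0,0],0.45],[[0,0,0],[0,0,0],0.52],[[0,0,0],[0,0,0],0.55],[[0,0,0],[0,0,0],0.58]]'

```text
time: 3.5
ee_pos: [0.4641, 0.0087, 0.1539]
tcp_rot: [3.141, -0.0, 0.0]
wrist_force: [0.2, -0.2, 1.0]
finger_gap: 0.0577
finger_force: 0.0
```

Request:
carry_out --motion '[[[0,0,0],[0,0,0],0.6],[[0,0,0],[0,0,0],0.61],[[0,0,0],[0,0,0],0.62],[[0,0,0],[0,0,0],0.62]]'

```text
time: 3.9
ee_pos: [0.464, 0.0086, 0.1538]
tcp_rot: [3.141, -0.0, 0.0]
wrist_force: [0.8, -0.5, -0.9]
finger_gap: 0.0369
finger_force: 28.3
```

```bash
python3 - <<'E'
from look import *
manip.get_image("top");look("c6",285,130,90,90,6);print(manip.get_state()["finger_force"])
E
```

```text
[0.4641 0.0086 0.1539] [3.141 0.    0.   ] [-0.7  0.8 -1.4] 0.0366
28.32085713612514
```

View pics/c6.png

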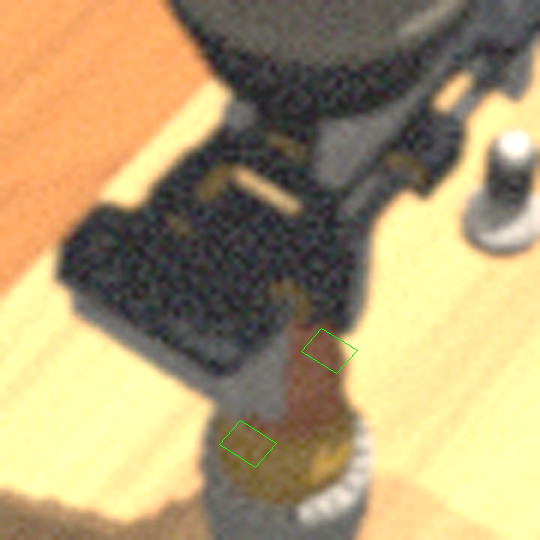

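The gripper holds something: force 28 N at a gap of 36.6 mm where 40 mm was expected. The fingertips also look high on the cap, at scene (331,199). That suggests a grip on the crown's edge, so I'll open a little, go 12 mm lower and grip again to compare the gap.

Request:
carry_out --motion '[[[0,0,0],[0,0,0],0.45],[[0,0,0],[0,0,0],0.42],[[0,0,0],[0,0,0],0.42],[[0,0,6],[0,0,0],0.42],[[0,0,12],[0,0,0],0.42]]'

```text
time: 4.5
ee_pos: [0.4641, 0.0086, 0.1414]
tcp_rot: [3.141, -0.0, 0.001]
wrist_force: [0.1, 0.7, 0.1]
finger_gap: 0.0544
finger_force: 0.0
```

Request:
carry_out --motion '[[[0,0,0],[0,0,0],0.42],[[0,0,0],[0,0,0],0.5],[[0,0,0],[0,0,0],0.55],[[0,0,0],[0,0,0],0.62],[[0,0,0],[0,0,0],0.62]]'

```text
time: 5.0
ee_pos: [0.4642, 0.0087, 0.142]
tcp_rot: [3.141, -0.0, 0.001]
wrist_force: [0.4, 0.0, -0.4]
finger_gap: 0.039
finger_force: 30.0
```

Request:
carry_out --motion '[[[0,0,0],[0,0,0],0.65],[[0,0,0],[0,0,0],0.65],[[0,0,0],[0,0,0],0.65]]'

```text
time: 5.3
ee_pos: [0.4642, 0.0087, 0.142]
tcp_rot: [3.141, -0.0, 0.001]
wrist_force: [0.2, -0.9, 0.8]
finger_gap: 0.0394
finger_force: 30.0
```

The gap is now 39.4 mm at 30 N, a proper grip on the 40 mm wall. So the real fingertips sit about 25–30 mm above what the reported z implies, and I'll set all heights relative to where each part was gripped. Next I lift and carry to the stake.

Request:
carry_out --motion '[[[0,0,-5],[0,0,0],0.65],[[0,0,-18],[0,0,0],0.65],[[0,0,-35],[0,0,0],0.65],[[0,0,-50],[0,0,0],0.65],[[0,0,-60],[0,0,0],0.65]]'

```text
time: 5.8
ee_pos: [0.4646, 0.0088, 0.2038]
tcp_rot: [3.141, 0.0, 0.003]
wrist_force: [0.3, -0.2, -0.5]
finger_gap: 0.0392
finger_force: 30.0
```

Request:
carry_out --motion '[[[8,-18,0],[0,0,0],0.65],[[20,-50,0],[0,0,0],0.65],[[36,-90,0],[0,0,0],0.65],[[52,-130,0],[0,0,0],0.65],[[68,-168,0],[0,0,0],0.65]]'

```text
time: 6.3
ee_pos: [0.5326, 0.1784, 0.2024]
tcp_rot: [3.141, -0.001, 0.001]
wrist_force: [1.1, -1.1, 0.8]
finger_gap: 0.0391
finger_force: 30.0
```

Request:
carry_out --motion '[[[16,-40,0],[0,0,0],0.65],[[32,-80,0],[0,0,0],0.65],[[48,-116,0],[0,0,0],0.65],[[58,-142,0],[0,0,0],0.65],[[62,-151,0],[0,0,0],0.65]]'

```text
time: 6.8
ee_pos: [0.5938, 0.3308, 0.2014]
tcp_rot: [-3.142, -0.004, 0.001]
wrist_force: [-1.0, -0.3, -0.6]
finger_gap: 0.0393
finger_force: 30.0
```

```bash
python3 - <<'E'
from look import *
for i in range(4):manip.get_image("top")
look("c7",405,90,90,90,6)
T=manip.get_image("top")[...,::-1];cv2.imwrite("pics/c7top.png",T)
s=manip.get_state();print(s["ee_pos"],s["finger_force"],s["joint_positions"].round(2))
a=cv2.imread("pics/c7.png");b=cv2.resize(T[70:160,130:220],None,fx=2.8,fy=2.8,interpolation=cv2.INTER_CUBIC)
b2=cv2.resize(T[130:220,275:365],None,fx=2.8,fy=2.8,interpolation=cv2.INTER_CUBIC)
r=np.vstack([b,b2]);r=cv2.copyMakeBorder(r,0,540-r.shape[0],0,0,0);cv2.imwrite("pics/c7b.png",np.hstack([a,r]))
E
```

```text
[0.5941 0.3261 0.2018] [ 3.14e+00 -2.00e-03  1.00e-03] [ 1.2 -0.3 -0.2] 0.0391
[0.59419444 0.32606735 0.20195765] 29.99970529228449 [-0.22  0.46 -0.53  1.55  0.25  1.2  -2.37]
```

View pics/c7b.png

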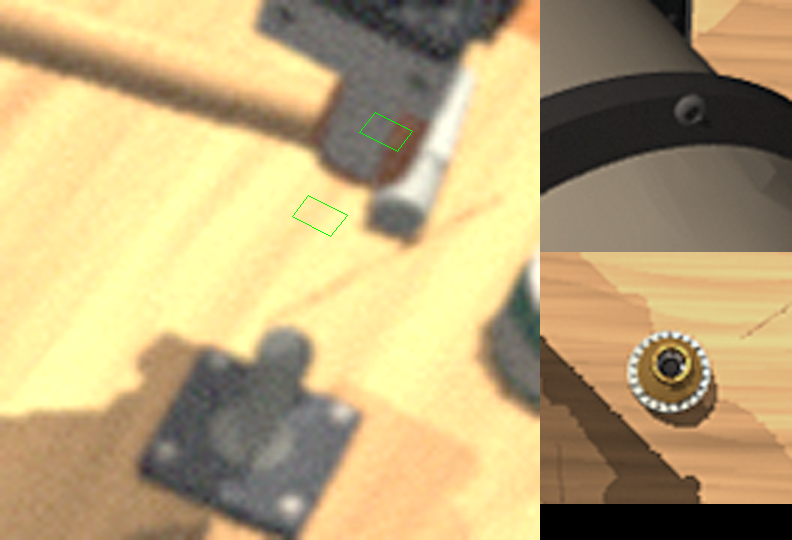

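The cap is gripped and hangs at about scene (466,118) above the stake head at (452,147). The perspective agrees with a z bias of about 28 mm, with x and y correct. The shoulder still stands centred at top (321,171). I'll lower it onto the stake.

Request:
carry_out --motion '[[[0,-1,30],[0,0,0],0.65],[[0,-1,65],[0,0,0],0.65],[[0,-1,90],[0,0,0],0.65],[[0,-1,105],[0,0,0],0.65],[[0,-1,115],[0,0,0],0.65]]'

```text
time: 7.6
ee_pos: [0.5941, 0.3276, 0.086]
tcp_rot: [3.14, -0.001, -0.0]
wrist_force: [1.1, 1.0, -0.7]
finger_gap: 0.0393
finger_force: 30.0
```

Request:
carry_out --motion '[[[0,0,8],[0,0,0],0.65],[[0,0,16],[0,0,0],0.65],[[0,0,22],[0,0,0],0.65],[[0,0,26],[0,0,0],0.65],[[0,0,28],[0,0,0],0.65]]'

```text
time: 8.1
ee_pos: [0.5941, 0.3286, 0.0585]
tcp_rot: [3.141, 0.0, 0.0]
wrist_force: [0.2, 0.6, -0.4]
finger_gap: 0.0394
finger_force: 30.0
```

Request:
carry_out --motion '[[[0,0,1],[0,0,0],0.65],[[0,0,2],[0,0,0],0.65],[[0,0,3],[0,0,0],0.65],[[0,0,3],[0,0,0],0.65]]'

```text
time: 8.5
ee_pos: [0.5941, 0.3286, 0.0556]
tcp_rot: [3.141, -0.0, 0.0]
wrist_force: [-0.5, -0.9, 0.0]
finger_gap: 0.039
finger_force: 30.0
```

Request:
carry_out --motion '[[[0,0,0.7],[0,0,0],0.65],[[0,0,1.4],[0,0,0],0.65],[[0,0,1.4],[0,0,0],0.65]]'

```text
time: 8.8
ee_pos: [0.5943, 0.3287, 0.055]
tcp_rot: [3.141, -0.0, 0.001]
wrist_force: [-3.5, -0.9, 9.3]
finger_gap: 0.0391
finger_force: 30.0
```

Request:
carry_out --motion '[[[0,0,0.5],[0,0,0],0.65],[[0,0,1],[0,0,0],0.65],[[0,0,1],[0,0,0],0.65]]'

```text
time: 9.1
ee_pos: [0.5944, 0.3287, 0.0549]
tcp_rot: [3.141, -0.0, 0.002]
wrist_force: [-6.8, -5.2, 19.7]
finger_gap: 0.0391
finger_force: 30.0
```

```bash
python3 - <<'E'
from look import *
look("c8",405,110,80,80,6)
E
```

```text
[0.5944 0.3287 0.0549] [ 3.141e+00 -0.000e+00  2.000e-03] [-6.3 -4.6 20.3] 0.0393
```

View pics/c8.png

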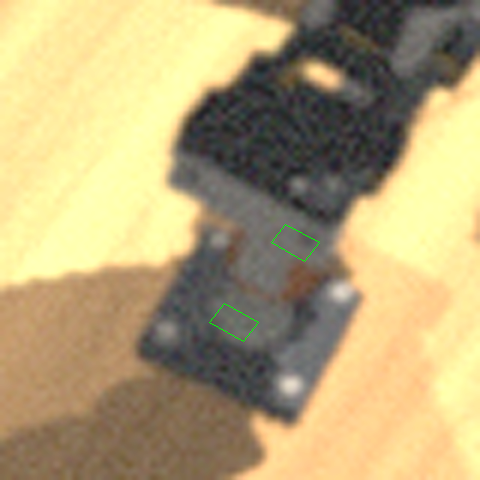

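Contact came exactly at the predicted height, with 20 N on the stake head. The cap (brown on both sides of the finger, scene (450,155)) surrounds the head, which is no longer visible. I'll ease off, open and rise, then locate the shoulder.

Request:
carry_out --motion '[[[0,0,-1],[0,0,0],0.65],[[0,0,-1.3],[0,0,0],0.55],[[0,0,-1.3],[0,0,0],0.45],[[0,0,-1.3],[0,0,0],0.4],[[0,0,-1.3],[0,0,0],0.4]]'

```text
time: 9.65
ee_pos: [0.5941, 0.3285, 0.0543]
tcp_rot: [3.141, -0.0, 0.0]
wrist_force: [0.3, -0.4, 0.6]
finger_gap: 0.0564
finger_force: 0.0
```

Request:
carry_out --motion '[[[0,0,-10],[0,0,0],0.3],[[0,0,-40],[0,0,0],0.3],[[0,0,-80],[0,0,0],0.3],[[0,0,-120],[0,0,0],0.2],[[0,0,-150],[0,0,0],0.2]]'

```text
time: 10.15
ee_pos: [0.5944, 0.3292, 0.208]
tcp_rot: [-3.141, -0.0, -0.003]
wrist_force: [-0.2, 0.6, -0.6]
finger_gap: 0.0745
finger_force: 0.0
```

Request:
carry_out --motion '[[[-10,40,0],[0,0,0],0.2],[[-28,84,0],[0,0,0],0.2],[[-46,126,0],[0,0,0],0.2],[[-62,165,0],[0,0,0],0.2],[[-68,180,0],[0,0,0],0.2]]'

```text
time: 10.65
ee_pos: [0.5251, 0.1449, 0.2055]
tcp_rot: [3.139, -0.005, 0.001]
wrist_force: [-0.3, 0.0, 0.9]
finger_gap: 0.0754
finger_force: 0.0
```

```bash
python3 - <<'E'
from h import *
manip.get_image("top")
S=manip.get_image("scene")[...,::-1];s=manip.get_state();print(s["ee_pos"])
T=cv2.imread("pics/c7top.png")
ht=cv2.cvtColor(T,cv2.COLOR_BGR2HSV).astype(int)
c,st,r,k=blob(ht[...,2]<70,(312,160,332,180));print("hole",c,st,onz("top",c,.182))
br=(ht[...,0]>12)&(ht[...,0]<32)&(ht[...,1]>120)&(ht[...,2]<140)
cv2.imwrite("pics/c9.png",cv2.convertScaleAbs(np.hstack([cv2.resize(a,None,fx=5,fy=5,interpolation=cv2.INTER_CUBIC) for a in(S[170:250,295:365],S[120:200,415:485],)]+[cv2.resize(T[150:230,300:340],None,fx=2,fy=5,interpolation=cv2.INTER_CUBIC)]),alpha=1.5,beta=20))
E
```

```text
[0.52600993 0.14642345 0.20566084]
hole [320.82 170.14] [317 165  10  10  50] [0.45891941 0.01141933 0.182     ]
```

View pics/c9.png

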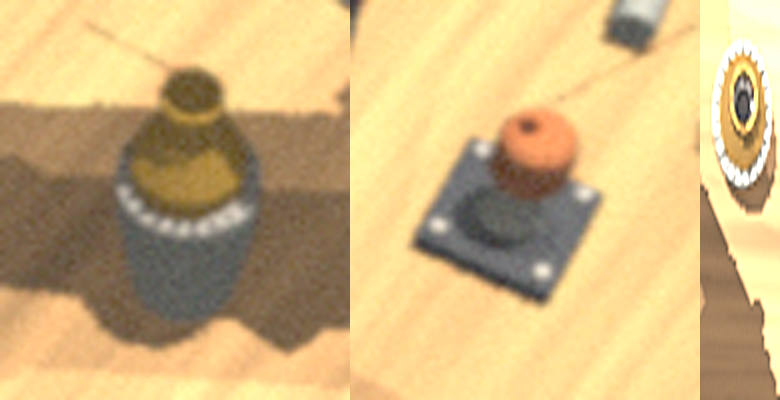

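The cap hangs level on the stake, at scene (453,150). The shoulder stands alone on the strainer, with its neck mouth at scene (333,188) / top (320.8,170.1).

```bash
python3 - <<'E'
from h import *
a=onz("scene",(333,188.2),.182);b=onz("top",(320.9,170.0),.182);m=(a+b)/2;print(a,b,m)
s=manip.get_state();print(s["ee_pos"],rel([m[0],m[1],.206]))
E
```

```text
[0.46329561 0.00940949 0.182     ] [0.45921207 0.01126294 0.182     ] [0.46125384 0.01033621 0.182     ]
[0.52600993 0.14642345 0.20566084] [-64.33738436 136.28599401  -0.180447  ]
```

Request:
carry_out --motion '[[[-18,38,0],[0,0,0],0.3],[[-36,78,0],[0,0,0],0.3],[[-54,114,0],[0,0,0],0.3],[[-63,133,0],[0,0,0],0.3],[[-64,136,0],[0,0,0],0.3]]'

```text
time: 11.25
ee_pos: [0.462, 0.0116, 0.2054]
tcp_rot: [3.14, -0.002, 0.001]
wrist_force: [0.5, 0.0, -0.7]
finger_gap: 0.0656
finger_force: 0.0
```

Request:
carry_out --motion '[[[0,0,5],[0,0,0],0.3],[[0,0,22],[0,0,0],0.3],[[0,0,45],[0,0,0],0.3],[[0,0,65],[0,0,0],0.3],[[0,0,74],[0,0,0],0.3]]'

```text
time: 11.75
ee_pos: [0.4619, 0.0145, 0.129]
tcp_rot: [3.142, 0.004, -0.003]
wrist_force: [0.3, -0.4, 0.9]
finger_gap: 0.0662
finger_force: 0.0
```

```bash
python3 - <<'E'
from h import *
for i in range(4):manip.get_image("top")
s=manip.get_state();print(s["ee_pos"],s["wrist_force"],rel([.4613,.0103,.131]))
E
```

```text
[0.4626793  0.0135063  0.13126044] [-0.64276892 -0.86993172  0.83622948] [-1.38289871  3.2046644   0.26142629]
```

Request:
carry_out --motion '[[[-1,3,0],[0,0,0],0.4],[[-1,3,0],[0,0,0],0.5],[[-1,3,0],[0,0,0],0.6],[[-1,3,0],[0,0,0],0.66],[[-1,3,0],[0,0,0],0.69]]'

```text
time: 12.45
ee_pos: [0.4612, 0.0096, 0.131]
tcp_rot: [3.141, -0.0, 0.001]
wrist_force: [-0.4, 0.7, 0.1]
finger_gap: 0.0302
finger_force: 0.0
```

Request:
carry_out --motion '[[[0,0,0],[0,0,0],0.72],[[0,0,0],[0,0,0],0.75],[[0,0,0],[0,0,0],0.78],[[0,0,0],[0,0,0],0.78]]'

```text
time: 12.85
ee_pos: [0.4612, 0.0096, 0.1309]
tcp_rot: [3.141, -0.0, 0.001]
wrist_force: [0.1, -0.4, 2.7]
finger_gap: 0.0275
finger_force: 30.0
```

```bash
python3 - <<'E'
from h import *
for i in range(2):manip.get_image("top")
s=manip.get_state();print(s["ee_pos"],s["wrist_force"],s["finger_gap"],s["finger_force"])
E
```

```text
[0.46120116 0.00959998 0.13087632] [-1.11219843 -0.14546047  4.40570849] 0.02761158584068824 30.00137060880661
```

Request:
carry_out --motion '[[[0,0,-3],[0,0,0],0.78],[[0,0,-10],[0,0,0],0.78],[[0,0,-25],[0,0,0],0.78],[[0,0,-42],[0,0,0],0.78],[[0,0,-60],[0,0,0],0.78]]'

```text
time: 13.45
ee_pos: [0.4608, 0.0098, 0.1917]
tcp_rot: [3.141, 0.0, -0.0]
wrist_force: [0.7, 0.7, -0.6]
finger_gap: 0.0271
finger_force: 30.0
```

Request:
carry_out --motion '[[[6,15,0],[0,0,0],0.78],[[16,45,0],[0,0,0],0.78],[[30,84,0],[0,0,0],0.78],[[46,126,0],[0,0,0],0.78],[[60,166,0],[0,0,0],0.78]]'

```text
time: 13.95
ee_pos: [0.5216, -0.1581, 0.1916]
tcp_rot: [3.14, 0.0, 0.001]
wrist_force: [0.2, 0.9, -1.2]
finger_gap: 0.0273
finger_force: 30.0
```

Request:
carry_out --motion '[[[15,41,0],[0,0,0],0.78],[[30,82,0],[0,0,0],0.78],[[45,124,0],[0,0,0],0.78],[[57,158,0],[0,0,0],0.78],[[65,180,0],[0,0,0],0.78]]'

```text
time: 14.45
ee_pos: [0.586, -0.3392, 0.1911]
tcp_rot: [3.141, -0.003, -0.0]
wrist_force: [0.0, -0.3, -1.3]
finger_gap: 0.0272
finger_force: 30.0
```

```bash
python3 - <<'E'
from h import *
for i in range(4):manip.get_image("top")
T=manip.get_image("top")[...,::-1];S=manip.get_image("scene")[...,::-1];cv2.imwrite("pics/t10.png",T);cv2.imwrite("pics/s10.png",S)
s=manip.get_state();print(s["ee_pos"],s["wrist_force"],s["finger_gap"],s["finger_force"],rel([.5889,-.3424,.0389]))
x=[cv2.resize(T[130:210,280:360],None,fx=4,fy=4,interpolation=2),cv2.resize(S[170:250,295:375],None,fx=4,fy=4,interpolation=2)]
cv2.imwrite("pics/c10.png",np.hstack([np.vstack(x)[:600],cv2.resize(S[270:400,200:310],(480,567),interpolation=2)[:600] if 0 else cv2.copyMakeBorder(cv2.resize(S[280:400,220:330],(440,480),interpolation=2),0,120,0,0,0)]))
E
```

```text
[ 0.58610104 -0.33507092  0.19137801] [ 0.56344361 -0.4231104  -0.5036991 ] 0.027417365812947573 29.999852925539017 [  2.74988254   7.26583548 152.48192991]
```

View pics/c10.png

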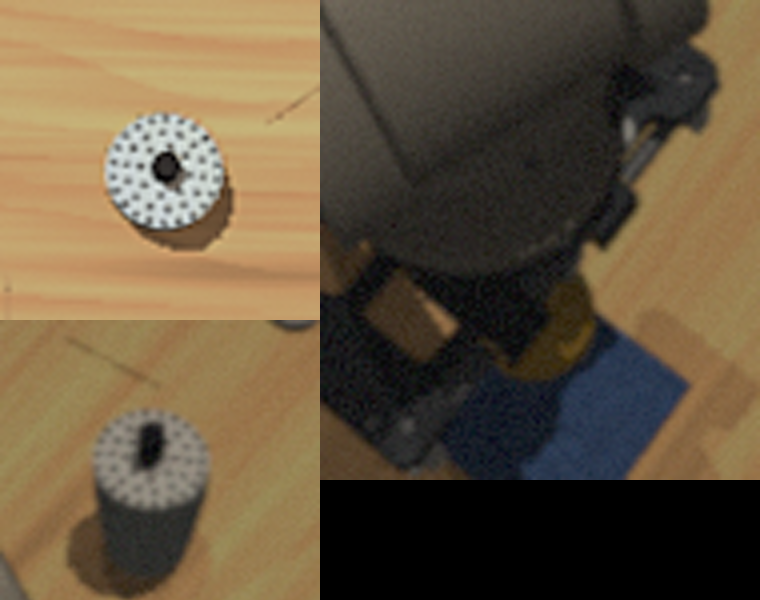

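The shoulder is held upright above the pad, at scene (357,363). The strainer stayed on the tin with its knob exposed: disc at top (321,173), knob tip at top (321.5,171.5) and scene (333,194). I'll lower the shoulder.

Request:
carry_out --motion '[[[3,6.5,20],[0,0,0],0.78],[[3,6.5,55],[0,0,0],0.78],[[3,6.5,90],[0,0,0],0.78],[[3,6.5,120],[0,0,0],0.78],[[3,6.5,138],[0,0,0],0.78]]'

```text
time: 15.25
ee_pos: [0.5882, -0.3412, 0.0512]
tcp_rot: [-3.141, -0.002, 0.003]
wrist_force: [-0.2, 1.1, -0.8]
finger_gap: 0.0275
finger_force: 30.0
```

Request:
carry_out --motion '[[[0,0,4],[0,0,0],0.78],[[0,0,8],[0,0,0],0.78],[[0,0,10],[0,0,0],0.78],[[0,0,11],[0,0,0],0.78],[[0,0,11],[0,0,0],0.78]]'

```text
time: 15.75
ee_pos: [0.5895, -0.3431, 0.0429]
tcp_rot: [3.14, -0.0, 0.002]
wrist_force: [-0.0, -0.3, -0.4]
finger_gap: 0.0276
finger_force: 30.0
```

```bash
python3 - <<'E'
from h import *
for i in range(3):manip.get_image("top")
s=manip.get_state();print(s["ee_pos"],s["wrist_force"],s["finger_gap"],s["finger_force"],rel([.5889,-.3424,.0389]))
E
```

```text
[ 0.58926061 -0.34311779  0.04262284] [ 0.16446339 -0.46440964 -0.80645066] 0.027518255879648686 29.999792869202793 [-0.3633109  -0.72248389  3.72166747]
```

Request:
carry_out --motion '[[[0,0,1],[0,0,0],0.78],[[0,0,2],[0,0,0],0.78],[[0,0,3],[0,0,0],0.78],[[0,0,3],[0,0,0],0.78]]'

```text
time: 16.3
ee_pos: [0.5891, -0.3429, 0.039]
tcp_rot: [3.141, -0.0, 0.0]
wrist_force: [0.5, -0.8, -1.0]
finger_gap: 0.0271
finger_force: 30.0
```

Request:
carry_out --motion '[[[0,0,0.5],[0,0,0],0.78],[[0,0,1],[0,0,0],0.78],[[0,0,1],[0,0,0],0.78]]'

```text
time: 16.6
ee_pos: [0.5892, -0.3431, 0.0389]
tcp_rot: [3.14, -0.0, 0.001]
wrist_force: [-3.3, 1.3, 8.7]
finger_gap: 0.0275
finger_force: 30.0
```

Contact at 8.7 N, exactly at the predicted height. I'll release, rise, and locate the strainer's knob numerically from the pictures already saved.

Request:
carry_out --motion '[[[0,0,-0.8],[0,0,0],0.7],[[0,0,-0.8],[0,0,0],0.6],[[0,0,-0.8],[0,0,0],0.5],[[0,0,-0.8],[0,0,0],0.45],[[0,0,-0.8],[0,0,0],0.45]]'

```text
time: 17.1
ee_pos: [0.5891, -0.3429, 0.0389]
tcp_rot: [3.141, 0.0, 0.0]
wrist_force: [-0.1, -0.5, 0.3]
finger_gap: 0.0513
finger_force: 0.0
```

Request:
carry_out --motion '[[[0,0,-10],[0,0,0],0.45],[[0,0,-40],[0,0,0],0.45],[[0,0,-80],[0,0,0],0.45],[[0,0,-120],[0,0,0],0.45],[[0,0,-150],[0,0,0],0.45]]'

```text
time: 17.6
ee_pos: [0.5896, -0.343, 0.1926]
tcp_rot: [3.139, 0.0, 0.004]
wrist_force: [1.0, 0.1, -0.5]
finger_gap: 0.0516
finger_force: 0.0
```

```bash
python3 - <<'E'
from h import *
T=cv2.imread("pics/t10.png");S=cv2.imread("pics/s10.png")
out=[]
for n,im,roi,kroi in(("top",T,(300,150,345,195),(314,164,328,180)),("scene",S,(310,185,360,225),(328,190,340,210))):
    h=cv2.cvtColor(im,cv2.COLOR_BGR2HSV).astype(int)
    c,s,r,k=blob((h[...,1]<75)&(h[...,2]>75),roi);e=cv2.minEnclosingCircle(k)
    print(n,"disc",c,s,e,onz(n,np.array(s[:2])+(s[2:4]-1)/2,.118))
    c,s,r,k=blob(h[...,2]<45,kroi);print("knob",c,s,"top pt",onz(n,c if n=="top" else (c[0]+.3,s[1]+2),.147))
s=manip.get_state();print(s["ee_pos"])
E
```

```text
top disc [320.44086022 172.3640553 ] [306 158  30  30 651] ((320.6708984375, 172.0704345703125), 15.022876739501953) [0.46045281 0.01048336 0.118     ]
knob [321.   171.52] [318 168   7   8  25] top pt [0.4596893  0.01013033 0.147     ]
scene disc [332.27929688 205.19140625] [318 192  29  26 512] ((332.0, 206.0), 14.560319900512695) [0.46426533 0.00766446 0.118     ]
knob [332.13333333 201.2       ] [330 196   6  11  45] top pt [0.46482621 0.00706144 0.147     ]
[ 0.5896211  -0.34302281  0.19259234]
```

Request:
carry_out --motion '[[[-14,-38,0],[0,0,0],0.45],[[-29,-80,0],[0,0,0],0.45],[[-44,-122,0],[0,0,0],0.45],[[-59,-164,0],[0,0,0],0.45],[[-74,-206,0],[0,0,0],0.45]]'

```text
time: 18.1
ee_pos: [0.5144, -0.1353, 0.1896]
tcp_rot: [3.14, 0.0, 0.002]
wrist_force: [1.0, -0.5, 0.7]
finger_gap: 0.0514
finger_force: 0.0
```

Request:
carry_out --motion '[[[-15,-42,0],[0,0,0],0.45],[[-30,-83,0],[0,0,0],0.45],[[-43,-120,0],[0,0,0],0.45],[[-52,-142,0],[0,0,0],0.45],[[-53,-146,0],[0,0,0],0.45]]'

```text
time: 18.6
ee_pos: [0.4613, 0.0117, 0.1896]
tcp_rot: [3.14, 0.006, 0.002]
wrist_force: [-0.0, -0.4, 0.3]
finger_gap: 0.0519
finger_force: 0.0
```

Request:
carry_out --motion '[[[0,0,10],[0,0,0],0.45],[[0,0,30],[0,0,0],0.45],[[0,0,48],[0,0,0],0.45],[[0,0,50],[0,0,0],0.45],[[0,0,50],[0,0,0],0.45]]'

```text
time: 19.1
ee_pos: [0.462, 0.0083, 0.1382]
tcp_rot: [3.141, -0.002, -0.002]
wrist_force: [0.5, -0.3, -0.2]
finger_gap: 0.052
finger_force: 0.0
```

```bash
python3 - <<'E'
from h import *
for i in range(3):manip.get_image("top")
s=manip.get_state();print(s["ee_pos"],s["wrist_force"],rel([.4623,.009,.098]))
E
```

```text
[0.46268266 0.00881439 0.13927616] [-0.30769547  0.38625968  0.58840345] [-0.43202938 -0.2239184  41.27548003]
```

Request:
carry_out --motion '[[[0,0,12],[0,0,0],0.45],[[0,0,26],[0,0,0],0.45],[[0,0,36],[0,0,0],0.5],[[0,0,41],[0,0,0],0.55],[[0,0,41],[0,0,0],0.6]]'

```text
time: 19.75
ee_pos: [0.4617, 0.0091, 0.0969]
tcp_rot: [3.141, 0.0, -0.001]
wrist_force: [0.6, -0.1, 0.5]
finger_gap: 0.039
finger_force: 0.0
```

Request:
carry_out --motion '[[[0,0,0],[0,0,0],0.7],[[0,0,0],[0,0,0],0.76],[[0,0,0],[0,0,0],0.8],[[0,0,0],[0,0,0],0.83],[[0,0,0],[0,0,0],0.85]]'

```text
time: 20.25
ee_pos: [0.4623, 0.009, 0.0978]
tcp_rot: [3.14, -0.0, 0.001]
wrist_force: [0.5, -0.6, 1.9]
finger_gap: 0.0156
finger_force: 30.0
```

Request:
carry_out --motion '[[[0,0,0],[0,0,0],0.88],[[0,0,0],[0,0,0],0.9],[[0,0,0],[0,0,0],0.9]]'

```text
time: 20.55
ee_pos: [0.4623, 0.0091, 0.0978]
tcp_rot: [3.141, -0.0, 0.001]
wrist_force: [-0.9, -1.6, 5.6]
finger_gap: 0.0151
finger_force: 30.0
```

```bash
python3 - <<'E'
from h import *
manip.get_image("top")
s=manip.get_state();print(s["ee_pos"],s["wrist_force"],s["finger_gap"],s["finger_force"])
E
```

```text
[0.46232966 0.0090376  0.09780894] [-1.49919715 -0.97717623  6.21917558] 0.015380253694896125 30.00123247700685
```

Request:
carry_out --motion '[[[0,0,-3],[0,0,0],0.9],[[0,0,-10],[0,0,0],0.9],[[0,0,-25],[0,0,0],0.9],[[0,0,-42],[0,0,0],0.9],[[0,0,-55],[0,0,0],0.9]]'

```text
time: 21.1
ee_pos: [0.4622, 0.0093, 0.1539]
tcp_rot: [3.141, 0.0, 0.001]
wrist_force: [0.3, -0.1, -0.2]
finger_gap: 0.0152
finger_force: 30.0
```

Request:
carry_out --motion '[[[12,7,0],[0,0,0],0.9],[[36,21,0],[0,0,0],0.9],[[68,40,0],[0,0,0],0.9],[[100,60,0],[0,0,0],0.9],[[132,79,0],[0,0,0],0.9]]'

```text
time: 21.6
ee_pos: [0.5956, -0.0716, 0.1518]
tcp_rot: [3.14, -0.001, -0.001]
wrist_force: [0.1, -0.1, -1.0]
finger_gap: 0.0152
finger_force: 30.0
```

Request:
carry_out --motion '[[[28,17,0],[0,0,0],0.9],[[50,30,0],[0,0,0],0.9],[[63,37,0],[0,0,0],0.9],[[66,39,0],[0,0,0],0.9],[[66,39,0],[0,0,0],0.9]]'

```text
time: 22.1
ee_pos: [0.6599, -0.1092, 0.1517]
tcp_rot: [3.141, -0.001, -0.002]
wrist_force: [0.8, 0.3, -1.5]
finger_gap: 0.0149
finger_force: 30.0
```

```bash
python3 - <<'E'
from h import *
for i in range(3):T=manip.get_image("top")
S=manip.get_image("scene")
cv2.imwrite("pics/t11.png",T[...,::-1]);cv2.imwrite("pics/s11.png",S[...,::-1])
s=manip.get_state();print(s["ee_pos"],s["wrist_force"],s["finger_gap"],s["finger_force"],rel([.66,-.1089,.0188]))
E
```

```text
[ 0.65962573 -0.10838889  0.1529096 ] [-0.44758677 -0.11394598 -1.24806853] 0.015043388346767772 29.999811948946444 [  0.34201611   0.37225865 134.11014668]
```

Request:
carry_out --motion '[[[0,0,20],[0,0,0],0.9],[[0,0,55],[0,0,0],0.9],[[0,0,90],[0,0,0],0.9],[[0,0,112],[0,0,0],0.9],[[0,0,122],[0,0,0],0.9]]'

```text
time: 22.8
ee_pos: [0.6586, -0.1085, 0.0289]
tcp_rot: [3.141, 0.001, -0.004]
wrist_force: [0.5, 0.6, -0.3]
finger_gap: 0.0156
finger_force: 30.0
```

Request:
carry_out --motion '[[[0,0,3],[0,0,0],0.9],[[0,0,6],[0,0,0],0.9],[[0,0,8],[0,0,0],0.9],[[0,0,10],[0,0,0],0.9],[[0,0,10],[0,0,0],0.9]]'

```text
time: 23.3
ee_pos: [0.6603, -0.1091, 0.0211]
tcp_rot: [3.141, -0.0, 0.001]
wrist_force: [0.9, 0.3, 0.1]
finger_gap: 0.0151
finger_force: 30.0
```

Request:
carry_out --motion '[[[0,0,0.7],[0,0,0],0.9],[[0,0,1.4],[0,0,0],0.9],[[0,0,2],[0,0,0],0.9],[[0,0,2],[0,0,0],0.9]]'

```text
time: 23.7
ee_pos: [0.6602, -0.109, 0.0189]
tcp_rot: [3.141, 0.0, 0.001]
wrist_force: [-0.4, 0.3, 2.5]
finger_gap: 0.0155
finger_force: 30.0
```

Contact again at the predicted height. I'll seat it slightly, release, rise, and measure the tin's mouth.

Request:
carry_out --motion '[[[0,0,0.5],[0,0,0],0.9],[[0,0,0.5],[0,0,0],0.8],[[0,0,0],[0,0,0],0.7],[[0,0,0],[0,0,0],0.6],[[0,0,0],[0,0,0],0.55]]'

```text
time: 24.2
ee_pos: [0.6601, -0.109, 0.0186]
tcp_rot: [3.141, -0.0, 0.0]
wrist_force: [-0.5, 0.8, 0.4]
finger_gap: 0.0394
finger_force: 0.0
```

Request:
carry_out --motion '[[[0,0,-10],[0,0,0],0.5],[[0,0,-40],[0,0,0],0.4],[[0,0,-80],[0,0,0],0.2],[[0,0,-115],[0,0,0],0],[[0,0,-130],[0,0,0],0]]'

```text
time: 24.7
ee_pos: [0.6616, -0.1089, 0.1532]
tcp_rot: [3.14, -0.0, 0.008]
wrist_force: [1.0, 1.1, -0.3]
finger_gap: 0.0758
finger_force: 0.0
```

```bash
python3 - <<'E'
from h import *
T=cv2.imread("pics/t11.png");S=cv2.imread("pics/s11.png")
cv2.imwrite("pics/c12.png",cv2.convertScaleAbs(np.hstack([cv2.resize(a,None,fx=5,fy=5,interpolation=2) for a in(T[135:215,285:360],S[175:255,295:370])]),alpha=1.4,beta=15))
print(manip.get_state()["ee_pos"])
E
```

```text
[ 0.66160179 -0.10886919  0.15319329]
```

View pics/c12.png

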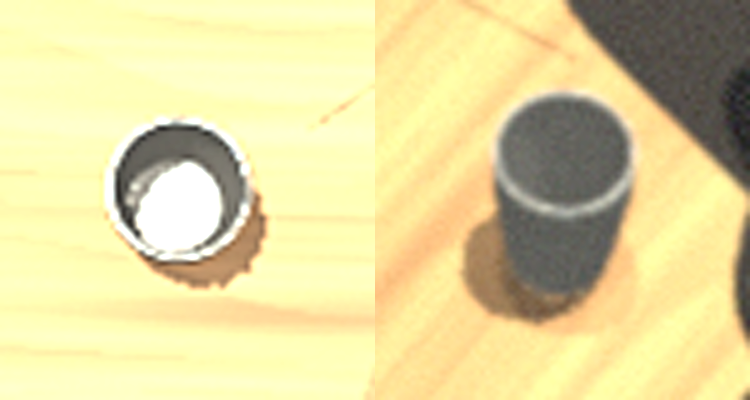

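The empty tin's rim is centred at top (320.5,172.5) and scene (332.4,205.0).

```bash
python3 - <<'E'
from h import *
a=onz("scene",(332.4,205.0),.115);b=onz("top",(320.5,172.5),.115);m=(a+b)/2;print(a,b,m)
s=manip.get_state();print(s["ee_pos"],rel([m[0],m[1],.153]))
E
```

```text
[0.46475559 0.00864318 0.115     ] [0.46075301 0.01041474 0.115     ] [0.4627543  0.00952896 0.115     ]
[ 0.66160179 -0.10886919  0.15319329] [-198.85028257 -118.38982678   -0.94747651]
```

Request:
carry_out --motion '[[[-33,-20,0],[0,0,0],0],[[-69,-42,0],[0,0,0],0],[[-105,-63,0],[0,0,0],0],[[-140,-84,0],[0,0,0],0],[[-170,-102,0],[0,0,0],0]]'

```text
time: 25.2
ee_pos: [0.4881, -0.006, 0.1486]
tcp_rot: [3.14, 0.001, -0.0]
wrist_force: [-0.4, 0.6, 0.4]
finger_gap: 0.0937
finger_force: 0.0
```

Request:
carry_out --motion '[[[-20,-12,0],[0,0,0],0],[[-28,-16.5,0],[0,0,0],0],[[-28,-16.5,0],[0,0,0],0],[[-28,-16.5,20],[0,0,0],0],[[-28,-16.5,40],[0,0,0],0]]'

```text
time: 25.7
ee_pos: [0.4638, 0.009, 0.1085]
tcp_rot: [3.141, -0.002, 0.003]
wrist_force: [-0.1, -0.6, -0.2]
finger_gap: 0.0937
finger_force: 0.0
```

```bash
python3 - <<'E'
from h import *
for i in range(3):manip.get_image("top")
s=manip.get_state();print(s["ee_pos"],s["wrist_force"],rel([.4628,.0095,.066]))
E
```

```text
[0.46217953 0.00915044 0.10791274] [-0.22306346  0.28083933  0.0801203 ] [ 0.70272558 -0.37345584 41.91123092]
```

Request:
carry_out --motion '[[[0.5,0,15],[0,0,0],0],[[0.5,0,30],[0,0,0],0],[[0.5,0,40],[0,0,0],0.1],[[0.5,0,42],[0,0,0],0.18],[[0.5,0,42],[0,0,0],0.24]]'

```text
time: 26.35
ee_pos: [0.463, 0.0095, 0.0669]
tcp_rot: [3.141, -0.0, 0.0]
wrist_force: [-0.5, 0.3, -0.2]
finger_gap: 0.0739
finger_force: 0.0
```

Request:
carry_out --motion '[[[0,0,0],[0,0,0],0.27],[[0,0,0],[0,0,0],0.3],[[0,0,0],[0,0,0],0.33],[[0,0,0],[0,0,0],0.37],[[0,0,0],[0,0,0],0.37]]'

```text
time: 26.85
ee_pos: [0.4631, 0.0097, 0.0671]
tcp_rot: [3.141, 0.0, 0.002]
wrist_force: [-0.6, 1.1, 6.8]
finger_gap: 0.0652
finger_force: 30.0
```

```bash
python3 - <<'E'
from h import *
for i in range(2):manip.get_image("top")
s=manip.get_state();print(s["ee_pos"],s["wrist_force"],s["finger_gap"],s["finger_force"])
E
```

```text
[0.46312698 0.00970986 0.0671252 ] [0.15808369 0.95653607 7.17687536] 0.06520993878042108 30.003493102267385
```

Request:
carry_out --motion '[[[0,0,-3],[0,0,0],0.37],[[0,0,-12],[0,0,0],0.37],[[0,0,-25],[0,0,0],0.37],[[0,0,-36],[0,0,0],0.37],[[0,0,-40],[0,0,0],0.37]]'

```text
time: 27.45
ee_pos: [0.4634, 0.0096, 0.1083]
tcp_rot: [3.14, -0.0, 0.004]
wrist_force: [-0.4, 0.2, -1.9]
finger_gap: 0.0651
finger_force: 30.0
```

Request:
carry_out --motion '[[[-4,15,0],[0,0,0],0.37],[[-12,45,0],[0,0,0],0.37],[[-22,82,0],[0,0,0],0.37],[[-32,120,0],[0,0,0],0.37],[[-42,157,0],[0,0,0],0.37]]'

```text
time: 27.95
ee_pos: [0.4201, -0.1489, 0.1071]
tcp_rot: [3.14, 0.0, 0.001]
wrist_force: [1.3, -0.1, -2.0]
finger_gap: 0.0654
finger_force: 30.0
```

Request:
carry_out --motion '[[[-9,34,0],[0,0,0],0.37],[[-14,54,0],[0,0,0],0.37],[[-17,63,0],[0,0,0],0.37],[[-17,64,0],[0,0,0],0.37],[[-17,64,0],[0,0,0],0.37]]'

```text
time: 28.45
ee_pos: [0.404, -0.2105, 0.1068]
tcp_rot: [3.141, 0.001, 0.001]
wrist_force: [0.7, -0.4, -2.8]
finger_gap: 0.0652
finger_force: 30.0
```

```bash
python3 - <<'E'
from h import *
for i in range(4):manip.get_image("top")
s=manip.get_state();print(s["ee_pos"],s["wrist_force"],s["finger_gap"],s["finger_force"],rel([.404,-.2119,.0731]))
E
```

```text
[ 0.40394025 -0.21044119  0.10679599] [ 0.10186148  0.32380492 -1.39522452] 0.0650194017877108 29.99704459682107 [ 0.0486948   1.43157634 33.69717711]
```

Request:
carry_out --motion '[[[0,1.4,10],[0,0,0],0.37],[[0,1.4,20],[0,0,0],0.37],[[0,1.4,27],[0,0,0],0.37],[[0,1.4,31],[0,0,0],0.37],[[0,1.4,32],[0,0,0],0.37]]'

```text
time: 29.15
ee_pos: [0.4032, -0.2126, 0.074]
tcp_rot: [3.141, 0.0, -0.001]
wrist_force: [0.1, 0.0, -2.0]
finger_gap: 0.0653
finger_force: 30.0
```

Request:
carry_out --motion '[[[0,0,0.6],[0,0,0],0.37],[[0,0,1.2],[0,0,0],0.37],[[0,0,2],[0,0,0],0.37],[[0,0,2],[0,0,0],0.37]]'

```text
time: 29.55
ee_pos: [0.4039, -0.2129, 0.0732]
tcp_rot: [3.14, -0.0, 0.001]
wrist_force: [-0.5, 0.4, 3.2]
finger_gap: 0.065
finger_force: 30.0
```

Contact. I'll release with the full opening, rise clear and draw aside, then look at the whole scene.

Request:
carry_out --motion '[[[0,0,0],[0,0,0],0.32],[[0,0,0],[0,0,0],0.25],[[0,0,0],[0,0,0],0.15],[[0,0,0],[0,0,0],0.1],[[0,0,0],[0,0,0],0]]'

```text
time: 30.05
ee_pos: [0.4036, -0.2128, 0.0727]
tcp_rot: [3.141, 0.0, 0.0]
wrist_force: [-0.2, 0.2, 0.2]
finger_gap: 0.0894
finger_force: 0.0
```

Request:
carry_out --motion '[[[0,0,-15],[0,0,0],0],[[0,0,-50],[0,0,0],0],[[0,0,-95],[0,0,0],0],[[0,0,-140],[0,0,0],0],[[0,0,-170],[0,0,0],0]]'

```text
time: 30.55
ee_pos: [0.4041, -0.2128, 0.2459]
tcp_rot: [3.139, 0.0, 0.004]
wrist_force: [0.9, -0.0, 0.0]
finger_gap: 0.0935
finger_force: 0.0
```

Request:
carry_out --motion '[[[0,-40,0],[0,0,0],0],[[0,-85,0],[0,0,0],0],[[0,-130,0],[0,0,0],0],[[0,-170,0],[0,0,0],0],[[0,-200,0],[0,0,0],0]]'

```text
time: 31.05
ee_pos: [0.4032, -0.0103, 0.2428]
tcp_rot: [3.14, 0.002, 0.001]
wrist_force: [0.6, 0.3, -0.0]
finger_gap: 0.0941
finger_force: 0.0
```

```bash
python3 - <<'E'
from h import *
for i in range(3):T=manip.get_image("top")
S=manip.get_image("scene");cv2.imwrite("pics/t13.png",T[...,::-1]);cv2.imwrite("pics/s13.png",S[...,::-1])
cr=lambda im,x,y,w,h:cv2.resize(im[y:y+h,x:x+w,::-1],(266,280),interpolation=2)
r1=np.hstack([cr(S,215,230,76,80),cr(S,240,320,76,80),cr(S,335,270,76,80)])
r2=np.hstack([cr(T,370,165,76,80),cr(T,425,90,76,80),cr(T,332,58,76,80)])
cv2.imwrite("pics/c13.png",cv2.convertScaleAbs(np.vstack([r1,r2]),alpha=1.3,beta=15))
print(manip.get_state()["ee_pos"])
E
```

```text
[ 0.4035309  -0.01259519  0.2426116 ]
```

View pics/c13.png

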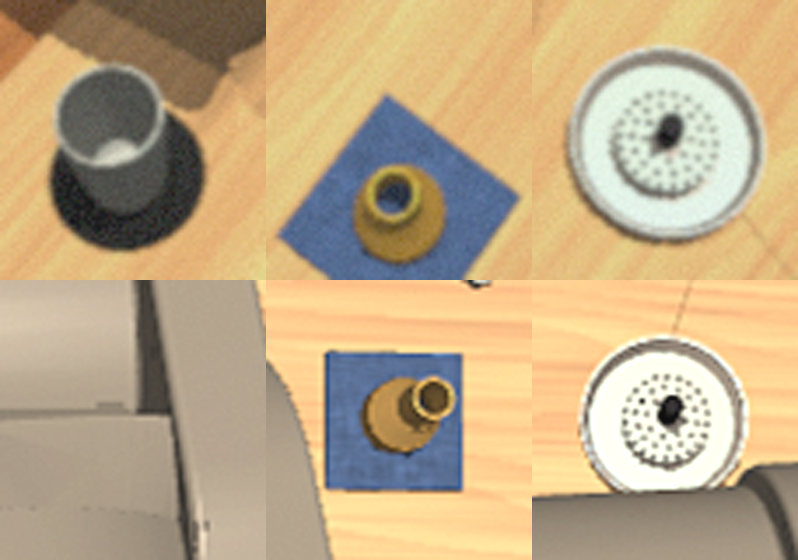

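The last look shows all three parts centred: the tin upright on the mat (scene (251,281)), the shoulder neck-up mid-pad (top about (461,130)), and the strainer knob-up mid-dish (top (370,98)). The cap was seen hanging level on the stake earlier, and the gripper is clear of everything. I'm handing in.

```bash
python3 -c "
from rig import manip
print(manip.close_job())"
```

```text
the job is handed in; nothing more can be done
None
```

The job is handed in: cap on the stake, shoulder on the pad, strainer in the dish and tin on the mat, in that order; I kept clear of the stopper and pourer block but didn't re-check them in the last pictures.

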